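Reassemble the hand coin sorter at the laundry counter

TASK

Put the coin sorter back together on its catch tray (the deep tray without holes) on the counter: first the sieve with the smallest holes, on that the medium one, then the sieve with the largest holes, and the lid on top, each piece in line with and fully down in the one below. Leave the cash box, the detergent bottle and the dosing cup where they stand.

Things in the scene. Friction and masses are not known exactly. Their poses are not given: they have to be found in the camera images.
- catch_tray: Bottom tray of the coin sorter, loose, grey plastic, open on top, without holes and deeper than the others: 126 (x) x 60 (y) x 45 mm high, on 3 mm rubber feet, 3 mm walls, inside 120 x 54 mm, floor top at 6 mm, 0.22 kg. Origin: centre of the underside at counter level, z up.
- sieve_small: Loose grey sieve tray 126 (x) x 60 (y) x 34 mm high, 0.11 kg, two rows of six 15 mm holes. Origin: underside centre, z up. Tapered foot, 104 x 38 at the bottom, 114 x 48 at the full-size ledge at 10 mm; floor top at 13 mm; 3 mm walls (inside 120 x 54 mm). Seated (either way round): foot in the tray below with 3 mm play, ledge on its rim, origin 35 mm above the catch tray's. Grip across y.
- sieve_medium: Loose grey sieve tray 126 (x) x 60 (y) x 34 mm high, 0.11 kg, two rows of four 19 mm holes. Origin: underside centre, z up. Tapered foot, 104 x 38 at the bottom, 114 x 48 at the full-size ledge at 10 mm; floor top at 13 mm; 3 mm walls (inside 120 x 54 mm). Seated (either way round): foot in the tray below with 3 mm play, ledge on its rim, origin 24 mm above the lower sieve's. Grip across y.
- sieve_large: Loose grey sieve tray 126 (x) x 60 (y) x 34 mm high, 0.11 kg, one row of four 25 mm holes. Origin: underside centre, z up. Tapered foot, 104 x 38 at the bottom, 114 x 48 at the full-size ledge at 10 mm; floor top at 13 mm; 3 mm walls (inside 120 x 54 mm). Seated (either way round): foot in the tray below with 3 mm play, ledge on its rim, origin 24 mm above the lower sieve's. Grip across y.
- lid: Loose grey lid, a flat plate 126 (x) x 60 (y) mm, 0.1 kg. Origin: underside centre, z up. Foot like the sieves', 10 mm deep; plate from 10 (its ledge) to 14 mm; bar handle in the middle, 44 mm along x, 12 mm along y, from 14 to 40 mm height: grip it from above. Seated, either way round, its origin is 24 mm above that of the sieve below.
- cash_box: bystander: open steel cash box of a coin machine, 105 mm (x) by 80 mm (y) by 55 mm high, filled with coins, 0.9 kg; origin at the centre of its underside. It must not be moved.
- detergent: bystander: white detergent bottle with a blue cap, 70 mm across, 150 mm high; origin at the centre of its underside. It must not be moved.
- dosing_cup: bystander: blue plastic dosing cup, 64 mm across, 60 mm high; origin at the centre of its underside. It must not be moved.
There are look-alikes about, which are no part of the job. What is shaped like the sieve_small but orange is not meant.

How it is judged (in metres and radians):
At the end, for the whole second after the job is handed in: On the counter, from below: catch tray, small-, medium-, large-holed sieve, lid. Each within 3 mm of fully down in the one below, centres within 6 mm along x and y, sides in line within 0.15 rad (either way round), upright within 0.06 rad; released, at rest, bystanders undisturbed (height (world z) of catch_tray below 0.006 m and angle between each of catch_tray, sieve_small, sieve_medium, sieve_large, lid's own z axis and vertical below 0.06 rad and z of sieve_small in the frame of catch_tray between 0.032 and 0.038 m and x of sieve_small in the frame of catch_tray between -0.006 and 0.006 m and y of sieve_small in the frame of catch_tray between -0.006 and 0.006 m and angle between the x axis of sieve_small and the x axis of catch_tray, either way round below 0.15 rad and z of sieve_medium in the frame of sieve_small between 0.021 and 0.027 m and x of sieve_medium in the frame of sieve_small between -0.006 and 0.006 m and y of sieve_medium in the frame of sieve_small between -0.006 and 0.006 m and angle between the x axis of sieve_medium and the x axis of sieve_small, either way round below 0.15 rad and z of sieve_large in the frame of sieve_medium between 0.021 and 0.027 m and x of sieve_large in the frame of sieve_medium between -0.006 and 0.006 m and y of sieve_large in the frame of sieve_medium between -0.006 and 0.006 m and angle between the x axis of sieve_large and the x axis of sieve_medium, either way round below 0.15 rad and z of lid in the frame of sieve_large between 0.021 and 0.027 m and x of lid in the frame of sieve_large between -0.006 and 0.006 m and y of lid in the frame of sieve_large between -0.006 and 0.006 m and angle between the x axis of lid and the x axis of sieve_large, either way round below 0.15 rad and linear speed of each of catch_tray, sieve_small, sieve_medium, sieve_large, lid below 0.03 m/s); the robot touches nothing.
It fails at once if the cash box is shifted more than 25 mm or tipped (distance of cash_box from where it was at the start of the episode above 0.025 m or angle between cash_box's own z axis and vertical above 0.35 rad).
It fails at once if the detergent bottle is shifted more than 25 mm or tipped (distance of detergent from where it was at the start of the episode above 0.025 m or angle between detergent's own z axis and vertical above 0.35 rad).
It fails at once if the dosing cup is shifted more than 25 mm or tipped (distance of dosing_cup from where it was at the start of the episode above 0.025 m or angle between dosing_cup's own z axis and vertical above 0.35 rad).
It also fails if it takes over 115 s, if anything falls off the work surface, if the arm or the gripper's body presses on something with over 40 N, if the wrist force passes 120 N, or if a joint passes its speed limit or range.

ROBOT

A 6-joint arm with a two-finger parallel gripper is mounted at the origin on the work surface. World frame = base frame: x ahead of the robot, y to its left, z up, the work surface at z = 0. Lengths are in mm, angles in rad, forces in N, time in s.
With the tool pointing down it reaches from about 350 to 875 mm from the base axis. Payload 4.2 kg.
Tool frame: the origin (TCP) lies on the mounting face of the last link; the fingertips stand 173 mm ahead of it and the grasp point (between the pads) lies 155 mm ahead of it; z points along the fingers, y is the direction in which the jaws open and shut (so a half turn about z gives the same grasp; the last joint's range is limited). The gripper opens to 85 mm and grips with 20 to 120 N. Pads are 22 mm wide; open, the fingers measure 114 mm over their backs; the gripper's body (76 mm by 85 mm) begins 54 mm behind the grasp point. The pads swing forward as they close: fully open they stand 13 mm farther back than shut.
Start: joints at [-0.878, 0.385, 0.008, 0, -1.194, -0.259], TCP at [262.714, -567.082, 404.712] pointing down, gripper open.
Joint ranges: [-3.14, 3.14], [-1.21, 2.06], [-1.07, 1.41], [-3.16, 2.05], [-2.99, -0.16], [-3.1, 3.1]. Speed limits (rad/s): [2.79, 2.79, 3.14, 3.14, 3.14, 3.14].

INTERFACE

Orientations are given as a unit quaternion [x, y, z, w].
In Python, from bench import arm gives the robot as it stands. The module is installed in compiled form; this text tells all that it offers.
- The arm moves only by the tool play_rows, never from a script. Its argument "moves" is a list of rows, each a list of 3 entries, a list of its own where there are three numbers: the shift along the world's x, y, z in units of 30 cm (1.0 is 30 cm), then the turn about the world's z in units of 30 degrees (1.0 is 30 degrees), then the gripper's target within -1 to 1 (shut at 1, half-way at 0, fully open at -1). In form: [[[x, y, z], turn, jaw], ...]. A call has 1 to 12 rows; each row is the pose to reach, as a shift and turn from the pose measured when the call began; what a row does not reach only later rows make up. A row lasts 1/8 s, in which the tool goes at most 62.5 mm and 10.7 degrees, less where a joint would pass 70% of its speed; a pose out of reach is approached as far as the arm can. A call with a number of a shift or a turn outside -1 to 1 is refused whole. A call with a gripper value outside its range is refused whole. The fingers move at their own pace and stop on an object; the grip force is fixed at half the most. Time passes only in rows, so rows that repeat a pose let the fingers close. It gives the time, the measured TCP pose, the force and the opening at its end, in the units of the state.
- arm.read_state(): the state, without advancing time (a new reading comes with each control period).
- arm.get_image(name): name is "side" or "top" or "wrist"; returns a dict with "pixels" (480x640x3 uint8, red, green, blue), "vfov" (degrees; the focal length in pixels is half the picture's height over the tangent of half this angle, whatever the lens; pixels are square), "cx", "cy" (the principal point, pixels), "xyz" and "rotation" of the camera in the world. Camera axes: x right, y up, looking along -z (the intrinsics and any distortion apply to the point x, -y, -z); pixel columns grow to the right and rows downward; lengths in mm; the calibration is good to about 2 mm. The wrist camera is an equidistant fisheye: a pixel r from the principal point sees the ray r / f radians off the axis. A picture is of the moment at which its call begins. There is no depth.
- arm.job_done(): hands the job in, once; it reports no verdict.
Trained networks look in a picture, given as the dict that the camera call returned (one of the last four; its "shot" number tells which), for a name from the list of things; names that differ only in an ending like _2 or _b are one class to them, and where a whole thing is asked for, a point or a joint stands for the part that bears it (a point fixed in the world has none). Each returns a list of dicts, best first, with "conf" (0 to 1); they miss things now and then, are a little off and sometimes report something else, mostly with a low value. They report only what shows in the picture. A call takes as long as a camera call. They do not tell look-alikes from the thing itself.
- arm.look_for(name, picture): "centre" ([x, y, z] in mm, in world coordinates, good to about 4 mm: the middle of the surface that is visible of it).
The state is a dict: "clock": time; "joints": joint angles; "joint_vel": joint speeds; "joint_efforts": joint torques, N m; "position": TCP position; "ee_rot": TCP orientation; "contact_force": force on the tool from outside, world axes, zero at the start; "wrist_torque": the same for the moment, N m; "gripper_width": finger opening in mm.
Only numpy, scipy, OpenCV 4.12 (cv2) and the standard library are available. Lean on these libraries where they do the work, as an engineer would, in place of code of your own. Each camera call takes 0.05 s, during which the arm holds its last target.

## Working session

There is one attempt and no reset: what is moved stays moved. The work goes in short steps, Python scripts to look and compute and a tool call to move; the robot and the scene stay as the last step left them, time stands still between calls to the robot, and variables do not carry over. Pictures are saved under pics/ and viewed, and the job is handed in when it is done.

Besides the shell and the picture viewer there is one more tool, called as name([rows], argument=value, ...), one row to a line, values as JSON. play_rows: Moves the arm, as the interface text tells. Shifts and turns lie within -1 to 1; 1 stands for 30 cm of shift or 30 degrees of turn. Its arguments: {"type":"object","properties":{"moves":{"type":"array"}},"required":["moves"]}

```bash
mkdir -p pics; ls
cat > h.py <<'E'
import numpy as np, cv2
from bench import arm
def save(n,p): cv2.imwrite(f'pics/{n}.png',p['pixels'][:,:,::-1])
E
python3 - <<'E'
from h import *
s=arm.read_state(); print(s)
for n in ['side','top','wrist']:
    p=arm.get_image(n); save(n+'0',p); print(n,{k:p[k] for k in p if k!='pixels'})
    for t in ['catch_tray','sieve_small','sieve_medium','sieve_large','lid','cash_box','detergent','dosing_cup']:
        print(t,[(np.round(d['centre']).tolist(),round(d['conf'],2)) for d in arm.look_for(t,p)])
print(arm.read_state()['clock'])
E
```

```text
pics
{'clock': 0.0, 'joints': array([-8.78415218e-01,  3.85547677e-01,  6.64184706e-03, -5.46000841e-04,
       -1.19402618e+00, -2.58606591e-01]), 'joint_vel': array([ 9.96460130e-04,  1.07359288e-03, -1.64695068e-03, -1.32707165e-03,
        1.39946063e-05, -9.24509250e-04]), 'joint_efforts': array([-5.97107628e-04, -3.92292523e+01,  1.88402814e+01,  4.18630779e+00,
       -4.60546813e-03, -9.14741179e-06]), 'position': array([ 262.63793348, -566.90581504,  403.62583958]), 'ee_rot': array([-2.15092370e-01,  9.76593092e-01,  1.06554153e-03, -2.63238772e-04]), 'contact_force': array([ 0.41625982,  0.08623672, -0.21330568]), 'wrist_torque': array([-0.03614857,  0.03001737,  0.00770952]), 'gripper_width': 85.33074745979062}
side {'vfov': 57.853035129854206, 'cx': 325.120528855208, 'cy': 238.03620244294174, 'xyz': array([230.76637323, 748.29812937, 475.68340935]), 'rotation': array([-0.08786721,  0.50839684,  0.8464381 , -0.13173669]), 'shot': 1}
catch_tray [([665.0, 2.0, 29.0], 0.62)]
sieve_small [([316.0, -141.0, 19.0], 0.88), ([436.0, -341.0, 23.0], 0.77), ([661.0, -228.0, 23.0], 0.5
[... 684 characters left out ...]
.0], 0.79)]
sieve_large []
lid [([662.0, 184.0, 14.0], 0.75), ([668.0, -8.0, 4.0], 0.2)]
cash_box [([489.0, -188.0, 38.0], 0.8), ([585.0, 404.0, 28.0], 0.61)]
detergent [([616.0, -389.0, 105.0], 0.76)]
dosing_cup [([587.0, 408.0, 27.0], 0.81), ([495.0, 232.0, 12.0], 0.3)]
wrist {'vfov': 65.70646984690485, 'cx': 326.796165321096, 'cy': 236.4748754359461, 'xyz': array([ 195.59827873, -596.66445918,  374.20578979]), 'rotation': array([-0.07811851, -0.12215185,  0.83394778,  0.53245425]), 'shot': 3}
catch_tray []
sieve_small [([427.0, -370.0, 18.0], 0.97), ([298.0, -103.0, 20.0], 0.65)]
sieve_medium []
sieve_large []
lid []
cash_box [([466.0, -190.0, 43.0], 0.95)]
detergent []
dosing_cup []
1.35
```

View pics/top0.png

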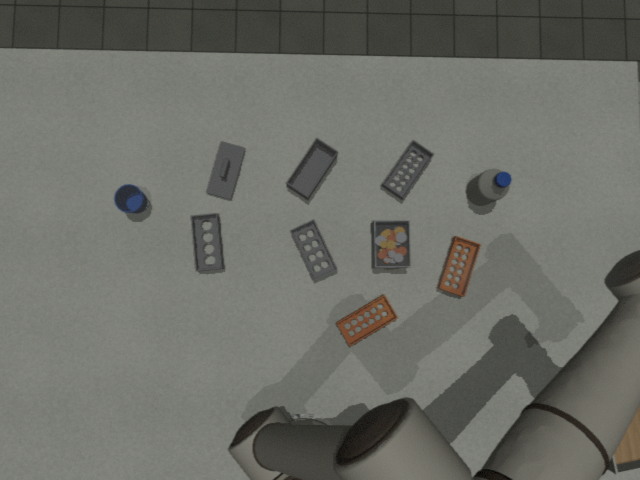

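View pics/side0.png

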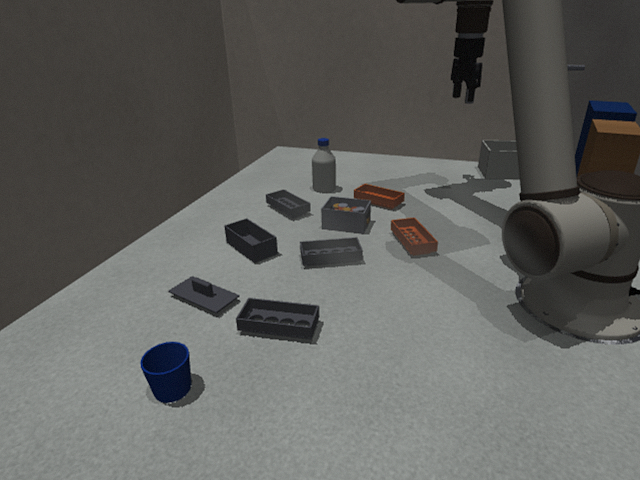

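View pics/wrist0.png

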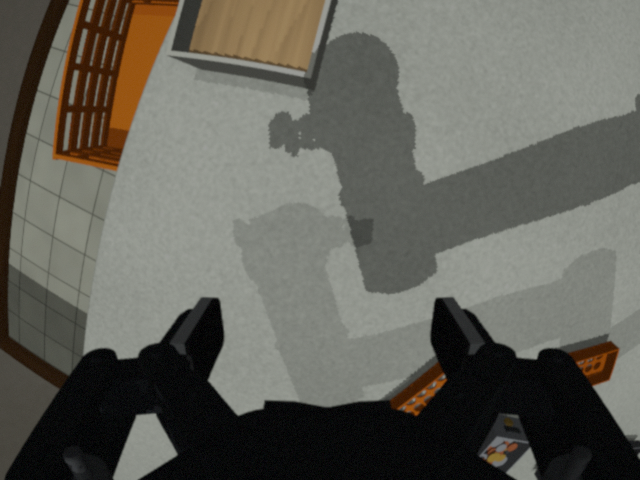

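```bash
cat >> h.py <<'E'
from scipy.spatial.transform import Rotation as R
def proj(p,X):
    X=np.atleast_2d(X).astype(float)
    c=(R.from_quat(p['rotation']).inv()).apply(X-p['xyz']); c=c*[1,-1,-1]
    f=240/np.tan(np.radians(p['vfov']/2))
    r=np.hypot(c[:,0],c[:,1])
    if p.get('fish'):
        th=np.arctan2(r,c[:,2]); k=f*th/np.maximum(r,1e-9)
    else: k=f/c[:,2]
    return np.c_[p['cx']+c[:,0]*k,p['cy']+c[:,1]*k]
def unproj(p,uv,z):
    uv=np.atleast_2d(uv).astype(float)
    f=240/np.tan(np.radians(p['vfov']/2))
    d=(uv-[p['cx'],p['cy']])/f
    if p.get('fish'):
        th=np.hypot(*d.T); d=d*(np.sin(th)/np.maximum(th,1e-9))[:,None]; dz=np.cos(th)
    else: dz=np.ones(len(d))
    w=R.from_quat(p['rotation']).apply(np.c_[d[:,0],-d[:,1],-dz])
    return p['xyz']+w*((z-p['xyz'][2])/w[:,2])[:,None]
E
python3 - <<'E'
from h import *
p=arm.get_image('top'); np.save('top0.npy',p,allow_pickle=True)
im=p['pixels'][:,:,::-1]
tiles=[]
for n,(u,v) in dict(catch=(312,170),small=(407,170),medium=(314,251),large=(208,243),lid=(226,170)).items():
    c=im[v-36:v+36,u-36:u+36]; tiles.append(cv2.resize(c,(260,260),interpolation=cv2.INTER_CUBIC))
tiles.append(tiles[0]*0)
o=np.vstack([np.hstack(tiles[:3]),np.hstack(tiles[3:])])
cv2.imwrite('pics/tiles.png',np.clip(o*1.6,0,255))
E
```

```text
[ WARN:0@2.238] global loadsave.cpp:1063 imwrite_ Unsupported depth image for selected encoder is fallbacked to CV_8U.
```

View pics/tiles.png

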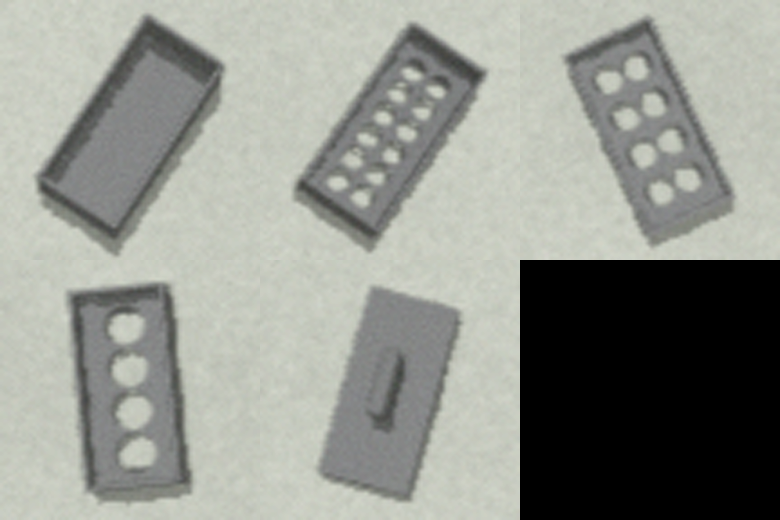

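```bash
cat >> h.py <<'E'
from scipy.optimize import minimize
def hull3(kind):
    def q(a,b,z): return [[s*a/2,t*b/2,z] for s in(1,-1) for t in(1,-1)]
    if kind=='catch': return q(126,60,3)+q(126,60,45)
    if kind=='lid': return q(104,38,0)+q(126,60,10)+q(126,60,14)
    return q(104,38,0)+q(126,60,10)+q(126,60,34)
def world(pose,P,z0=0):
    x,y,a=pose; c,s=np.cos(a),np.sin(a); P=np.asarray(P,float)
    return np.c_[x+c*P[:,0]-s*P[:,1],y+s*P[:,0]+c*P[:,1],P[:,2]+z0]
def fit(p,kind,pose,z0=0,thr=0.8,box=None,dbg=None):
    im=cv2.cvtColor(p['pixels'],cv2.COLOR_RGB2GRAY).astype(np.float32)
    uv=proj(p,world(pose,hull3(kind),z0)); lo=np.floor(uv.min(0)-14).astype(int); hi=np.ceil(uv.max(0)+14).astype(int)
    lo=np.maximum(lo,0); hi=np.minimum(hi,[640,480])
    c=im[lo[1]:hi[1],lo[0]:hi[0]]; S=4
    c=cv2.resize(c,None,fx=S,fy=S,interpolation=cv2.INTER_CUBIC)
    bg=np.percentile(c,90); m=(c<bg*thr).astype(np.uint8)
    cs,_=cv2.findContours(m,cv2.RETR_EXTERNAL,cv2.CHAIN_APPROX_NONE)
    k=max(cs,key=cv2.contourArea); m=cv2.drawContours(np.zeros_like(m),[k],-1,1,-1)
    def sil(q):
        uv=((proj(p,world(q,hull3(kind),z0))-lo+0.5)*S-0.5)
        h=cv2.convexHull(uv.astype(np.float32)); o=np.zeros_like(m)
        cv2.fillConvexPoly(o,np.round(h*16).astype(np.int32),1,shift=4); return o
    f=lambda q:(sil([q[0],q[1],q[2]/50])!=m).mean()
    best=None; x0=np.array([pose[0],pose[1],pose[2]*50])
    for _ in range(3):
        r=minimize(f,x0,method='Nelder-Mead',options=dict(initial_simplex=x0+np.array([[0,0,0],[6,0,0],[0,6,0],[0,0,6]]),xatol=.02,fatol=1e-7)); x0=r.x
    q=np.array([x0[0],x0[1],x0[2]/50])
    if dbg:
        v=cv2.cvtColor(np.clip(c,0,255).astype(np.uint8),cv2.COLOR_GRAY2BGR)
        cv2.drawContours(v,[k],-1,(0,0,255),1)
        cv2.drawContours(v,cv2.findContours(sil(q),0,1)[0],-1,(0,255,0),1); cv2.imwrite(f'pics/{dbg}.png',v)
    return q,r.fun
E
python3 - <<'E'
from h import *
p=np.load('top0.npy',allow_pickle=True).item()
st=dict(catch=(312,170,40,[(323,141),(289,186)]),small=(407,170,30,[(413,143),(383,186)]),medium=(314,251,30,[(293,228),(316,281)]),large=(208,243,30,[(194,216),(196,272)]),lid=(226,170,14,[(245,147),(232,199)]))
vs=[]
for n,(u,v,z,ax) in st.items():
    c=unproj(p,(u,v),z)[0]; a,b=unproj(p,ax,z); d=a-b
    k=n if n in('catch','lid') else 's'
    for thr in(.68,.8):
        q,e=fit(p,k,(c[0],c[1],np.arctan2(d[1],d[0])),thr=thr,dbg='f_'+n)
        print(n,thr,np.round(q[:2],1),round(np.degrees(q[2]),1),round(e,4))
    vs.append(cv2.resize(cv2.imread(f'pics/f_{n}.png'),(260,260)))
vs.append(vs[0]*0)
cv2.imwrite('pics/fits.png',np.vstack([np.hstack(vs[:3]),np.hstack(vs[3:])]))
E
```

```text
catch 0.68 [660.8 -12.5] -31.8 0.0165
catch 0.8 [660.  -11.4] -32.6 0.0276
small 0.68 [ 663.  -231.5] -34.0 0.0097
small 0.8 [ 662.4 -230.1] -33.6 0.0185
medium 0.68 [474.6 -17.6] 25.7 0.0111
medium 0.8 [474.7 -17.6] 25.5 0.015
large 0.68 [489.8 222.8] 7.0 0.0137
large 0.8 [490.8 223.1] 7.2 0.0252
lid 0.68 [658.2 186.9] -14.3 0.0082
lid 0.8 [659.  187.5] -14.1 0.0123
```

View pics/fits.png

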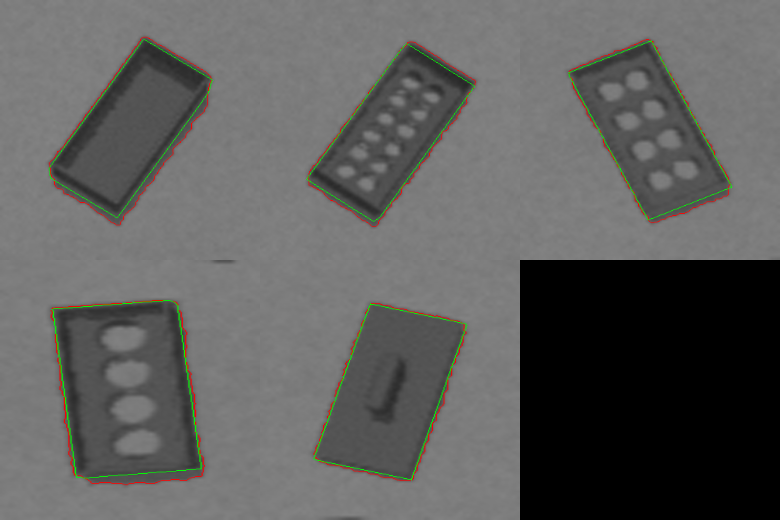

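play_rows([
  [[1,0.84,0],-1,-1],
  [[1,0.84,0],-1,-1],
  [[1,0.84,0],-1,-1],
  [[1,0.84,0],-1,-1],
  [[1,0.84,0],-1,-1],
  [[1,0.84,0],-1,-1],
  [[1,0.84,0],-1,-1],
  [[1,0.84,0],-1,-1],
])

```text
clock: 2.4
position: [563.8, -314.0, 404.3]
ee_rot: [0.044, 0.999, 0.0, -0.0]
contact_force: [-0.2, -1.1, 0.3]
gripper_width: 85.4
```

play_rows([
  [[0.33,0.277,-0.25],-0.96,-1],
  [[0.33,0.277,-0.25],-0.96,-1],
  [[0.33,0.277,-0.25],-0.96,-1],
  [[0.33,0.277,-0.25],-0.96,-1],
  [[0.33,0.277,-0.25],-0.96,-1],
])

```text
clock: 3.02
position: [661.9, -232.4, 330.0]
ee_rot: [0.291, 0.957, -0.0, -0.0]
contact_force: [0.2, -0.1, 0.4]
gripper_width: 85.6
```

```bash
cat >> h.py <<'E'
def wrist():
    p=arm.get_image('wrist'); p['fish']=1; return p
def st():
    s=arm.read_state(); x,y=R.from_quat(s['ee_rot']).apply([0,1,0])[:2]
    yaw=(np.degrees(np.arctan2(y,x))-90+90)%180-90
    print('t',round(s['clock'],2),'pos',np.round(s['position'],1),'yaw',round(yaw,2),'F',np.round(s['contact_force'],1),'w',round(s['gripper_width'],1)); return s,yaw
E
python3 - <<'E'
from h import *
st(); p=wrist(); np.save('w1.npy',p,allow_pickle=True)
im=p['pixels'][:,:,::-1].copy()
for q in [(662.7,-231,np.radians(-33.8)),(660.4,-12,np.radians(-32))]:
    for P in [[[63,30,34],[63,-30,34],[-63,-30,34],[-63,30,34]]]:
        cv2.polylines(im,[np.round(proj(p,world(q,P))).astype(int)],True,(0,255,0),1)
cv2.imwrite('pics/w1.png',im)
E
```

```text
t 3.02 pos [ 661.9 -232.4  330. ] yaw -33.83 F [ 0.2 -0.1  0.4] w 85.6
```

View pics/w1.png

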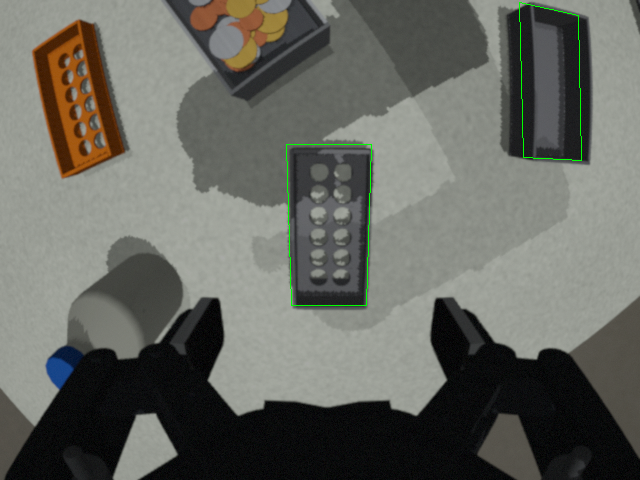

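play_rows([
  [[0.003,0.005,-0.25],0,-1],
  [[0.003,0.005,-0.45],0,-1],
  [[0.003,0.005,-0.493],0,-1],
  [[0.003,0.005,-0.493],0,-1],
  [[0.003,0.005,-0.493],0,1],
  [[0.003,0.005,-0.493],0,1],
  [[0.003,0.005,-0.493],0,1],
  [[0.003,0.005,-0.493],0,1],
  [[0.003,0.005,-0.493],0,1],
])

```text
clock: 4.2
position: [663.7, -231.4, 185.8]
ee_rot: [0.291, 0.957, 0.0, 0.003]
contact_force: [-0.4, -1.2, 5.8]
gripper_width: 58.7
```

Run:
```python
from h import *
st(); p=wrist(); save('w2',p); p=arm.get_image('side'); save('s2',p)
c=p['pixels'][100:260,220:420,::-1]; cv2.imwrite('pics/s2c.png',cv2.resize(c,None,fx=4,fy=4,interpolation=cv2.INTER_CUBIC)[:600,:800])
```

```text
t 4.2 pos [ 663.7 -231.4  185.8] yaw -33.82 F [-0.4 -1.2  5.8] w 58.7
```

View pics/w2.png

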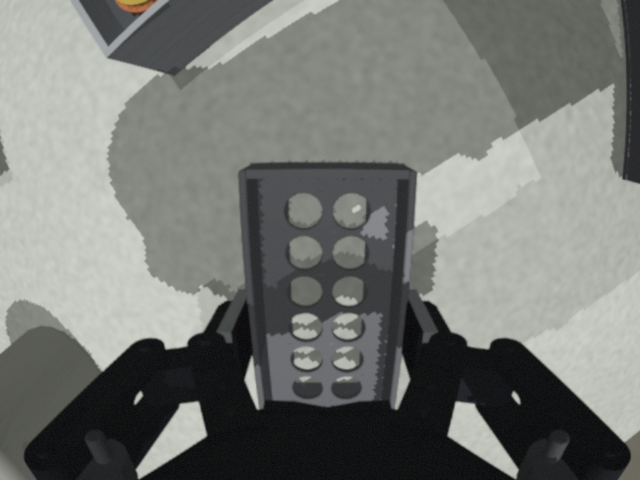

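View pics/s2c.png

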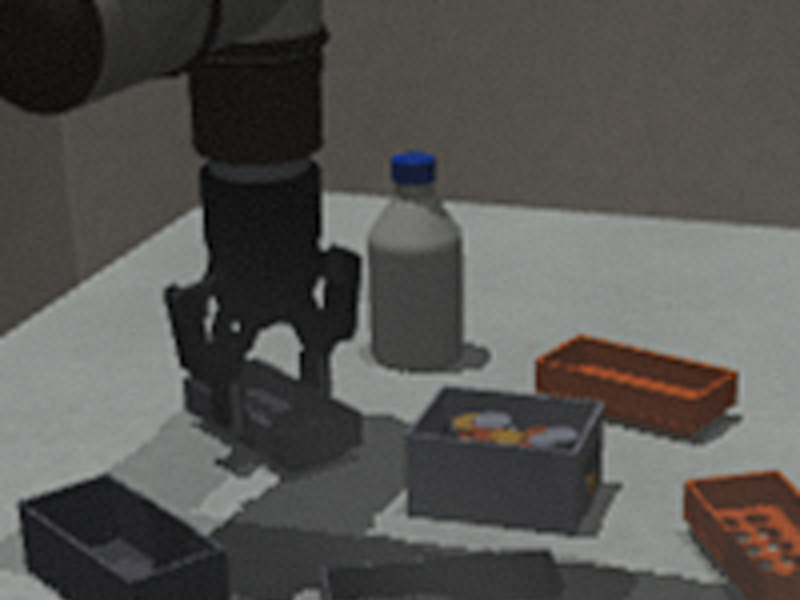

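play_rows([
  [[0,0,0.2],0,1],
  [[0,0.1,0.4],0,1],
  [[0,0.3,0.5],0.06,1],
  [[0,0.4,0.5],0.06,1],
  [[0,0.4,0.5],0.06,1],
  [[0,0.4,0.5],0.06,1],
])

```text
clock: 5.05
position: [663.4, -111.4, 335.7]
ee_rot: [0.276, 0.961, 0.0, 0.003]
contact_force: [0.1, -0.2, -1.5]
gripper_width: 58.7
```

Run:
```python
from h import *
st(); p=wrist(); save('w3',p);np.save('w3.npy',p,allow_pickle=True); p=arm.get_image('side'); save('s3',p)
c=p['pixels'][90:240,200:400,::-1]; cv2.imwrite('pics/s3c.png',cv2.resize(c,None,fx=4,fy=4,interpolation=cv2.INTER_CUBIC)[:600,:800])
```

```text
t 5.05 pos [ 663.4 -111.4  335.7] yaw -32.01 F [ 0.1 -0.2 -1.5] w 58.7
```

View pics/w3.png

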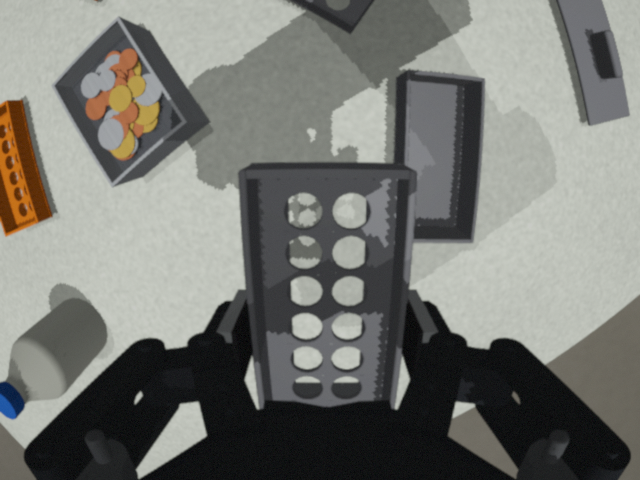

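View pics/s3c.png

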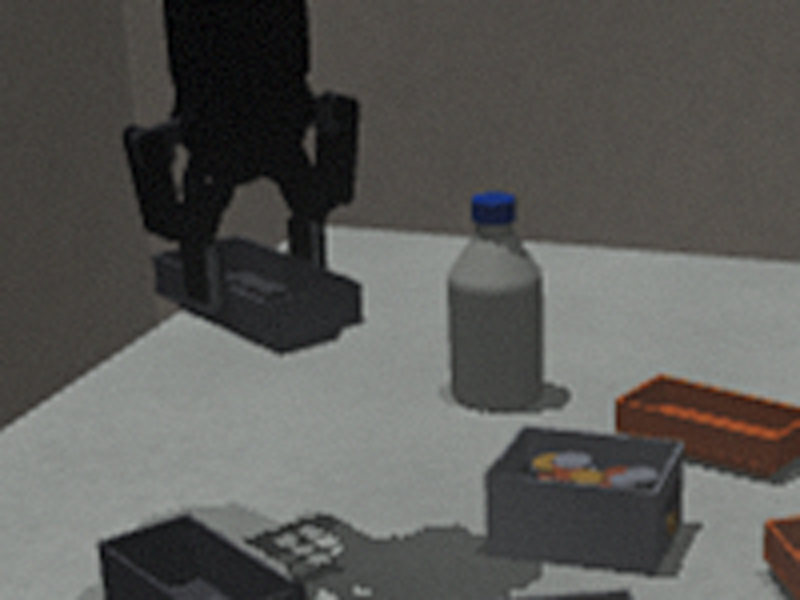

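```bash
cat >> h.py <<'E'
def rimfit(p,pose,z,sides=(1,1,1,1),rng=6,dbg=None,inner=True,dims=(126,60)):
    """z: rim world height; sides on: +x,-x,+y,-y"""
    g=cv2.GaussianBlur(cv2.cvtColor(p['pixels'],cv2.COLOR_RGB2GRAY).astype(np.float32),(0,0),1.0)
    gx=cv2.Sobel(g,cv2.CV_32F,1,0);gy=cv2.Sobel(g,cv2.CV_32F,0,1); G=np.sqrt(np.hypot(gx,gy))
    t=np.linspace(-.94,.94,60); P=[]
    for a,b in ([(dims[0]/2,dims[1]/2)]+([(dims[0]/2-3,dims[1]/2-3)] if inner else [])):
        for k,(sx,sy) in enumerate([(1,0),(-1,0),(0,1),(0,-1)]):
            if sides[k]: P.append(np.c_[sx*a+(0 if sx else t*a),sy*b+(0 if sy else t*b),0*t])
    P=np.vstack(P)
    def f(q):
        uv=proj(p,world([q[0],q[1],q[2]/50],P,z)).astype(np.float32)
        return -cv2.remap(G,uv[:,:1],uv[:,1:],cv2.INTER_LINEAR).mean()
    x0=np.array([pose[0],pose[1],pose[2]*50]); best=min(((f(x0+[a,b,c]),a,b,c) for a in np.arange(-rng,rng+.1,1) for b in np.arange(-rng,rng+.1,1) for c in (-2,-1,0,1,2)))
    x0=x0+best[1:]
    r=minimize(f,x0,method='Nelder-Mead',options=dict(initial_simplex=x0+np.array([[0,0,0],[.7,0,0],[0,.7,0],[0,0,.7]]),xatol=.02))
    q=np.array([r.x[0],r.x[1],r.x[2]/50])
    if dbg:
        im=p['pixels'][:,:,::-1].copy()
        for a,b in [(dims[0]/2,dims[1]/2)]: cv2.polylines(im,[np.round(proj(p,world(q,[[a,b,0],[a,-b,0],[-a,-b,0],[-a,b,0]],z))*8).astype(int)],True,(0,255,0),1,shift=3)
        cv2.imwrite(f'pics/{dbg}.png',im)
    return q,r.fun
E
python3 - <<'E'
from h import *
r=np.radians
p=np.load('w3.npy',allow_pickle=True).item()
for s in [(1,1,0,1),(1,1,1,1),(1,1,0,0),]:
  q,e=rimfit(p,(660.4,-12,r(-32)),45,s,dbg='w3c'); print('catch w3',q[:2],np.degrees(q[2]),e)
for s in [(1,0,1,1),]:
  q,e=rimfit(p,(663.4,-111.4,r(-32)),335.7-151.8,s,dbg='w3s'); print('held',q[:2],np.degrees(q[2]),e)
p=np.load('w1.npy',allow_pickle=True).item()
print(rimfit(p,(660.4,-12,r(-32)),45,dbg='w1c'));print(rimfit(p,(663,-231,r(-34)),34,dbg='w1s'))
t=np.load('top0.npy',allow_pickle=True).item()
for n,pz,z in [('catch',(660.4,-12,r(-32)),45),('med',(474.6,-17.6,r(25.6)),34),('large',(490,223,r(7)),34),('lid',(658.5,187,r(-14)),14)]:
  q,e=rimfit(t,pz,z,inner=n!='lid'); print(n,q[:2],np.degrees(q[2]),e)
E
```

```text
Traceback (most recent call last):
  File "h.py", line 68, in rimfit
    if sides[k]: P.append(np.c_[sx*a+(0 if sx else t*a),sy*b+(0 if sy else t*b),0*t])
                          ~~~~~^^^^^^^^^^^^^^^^^^^^^^^^^^^^^^^^^^^^^^^^^^^^^^^^^^^^^
ValueError: all the input array dimensions except for the concatenation axis must match exactly, but along dimension 0, the array at index 0 has size 1 and the array at index 1 has size 60
```

```bash
python3 -c "
import cv2,numpy as np
a=cv2.imread('pics/w3c.png');b=cv2.imread('pics/w3s.png');c=cv2.imread('pics/w1c.png')
cv2.imwrite('pics/cmp.png',np.hstack([cv2.resize(a[50:260,370:520],(290,400)),cv2.resize(b[150:430,220:440],(290,400)),cv2.resize(c[0:180,490:610],(220,400))]))"
```

```text
[ WARN:0@0.010] global loadsave.cpp:275 findDecoder imread_('pics/w3c.png'): can't open/read file: check file path/integrity
[ WARN:0@0.010] global loadsave.cpp:275 findDecoder imread_('pics/w3s.png'): can't open/read file: check file path/integrity
[ WARN:0@0.010] global loadsave.cpp:275 findDecoder imread_('pics/w1c.png'): can't open/read file: check file path/integrity
Traceback (most recent call last):
TypeError: 'NoneType' object is not subscriptable
```

```bash
sed -i 's/(0 if sx else t\*a)/(0*t if sx else t*a)/; s/(0 if sy else t\*b)/(0*t if sy else t*b)/' h.py
python3 - <<'E'
from h import *
r=np.radians
p=np.load('w3.npy',allow_pickle=True).item()
for s in [(1,1,0,1),(1,1,1,1),(1,1,0,0),]:
  q,e=rimfit(p,(660.4,-12,r(-32)),45,s,dbg='w3c'); print('catch w3',q[:2],np.degrees(q[2]),e)
for s in [(1,0,1,1),]:
  q,e=rimfit(p,(663.4,-111.4,r(-32)),335.7-151.8,s,dbg='w3s'); print('held',q[:2],np.degrees(q[2]),e)
p=np.load('w1.npy',allow_pickle=True).item()
print(rimfit(p,(660.4,-12,r(-32)),45,dbg='w1c'));print(rimfit(p,(663,-231,r(-34)),34,dbg='w1s'))
t=np.load('top0.npy',allow_pickle=True).item()
for n,pz,z in [('catch',(660.4,-12,r(-32)),45),('med',(474.6,-17.6,r(25.6)),34),('large',(490,223,r(7)),34),('lid',(658.5,187,r(-14)),14)]:
  q,e=rimfit(t,pz,z,inner=n!='lid'); print(n,q[:2],np.degrees(q[2]),e)
a=cv2.imread('pics/w3c.png');b=cv2.imread('pics/w3s.png');c=cv2.imread('pics/w1c.png')
cv2.imwrite('pics/cmp.png',np.hstack([cv2.resize(a[50:260,370:520],(290,400)),cv2.resize(b[150:430,220:440],(290,400)),cv2.resize(c[0:180,490:610],(220,400))]))
E
```

```text
catch w3 [664.15890467 -10.35871515] -31.890122819735737 -10.075247764587402
catch w3 [663.85565747 -10.76224544] -32.342539594044396 -10.530969619750977
catch w3 [664.53003344  -9.71224086] -32.6973297376344 -11.530041694641113
held [ 663.84489763 -110.68652249] -32.23724327910026 -6.49272346496582
(array([ 6.63386965e+02, -1.13078131e+01, -5.70212269e-01]), np.float64(-11.135492324829102))
(array([ 6.66285621e+02, -2.31885805e+02, -6.02085910e-01]), np.float64(-9.603774070739746))
catch [663.88860513 -10.96219467] -33.01654674494739 -9.485217094421387
med [469.02936898 -19.92776216] 25.33347975404198 -7.9683990478515625
large [493.85898285 217.26722664] 7.078340517483547 -8.436238288879395
lid [657.89698917 186.75217813] -14.17958482184591 -9.310863494873047
```

View pics/cmp.png

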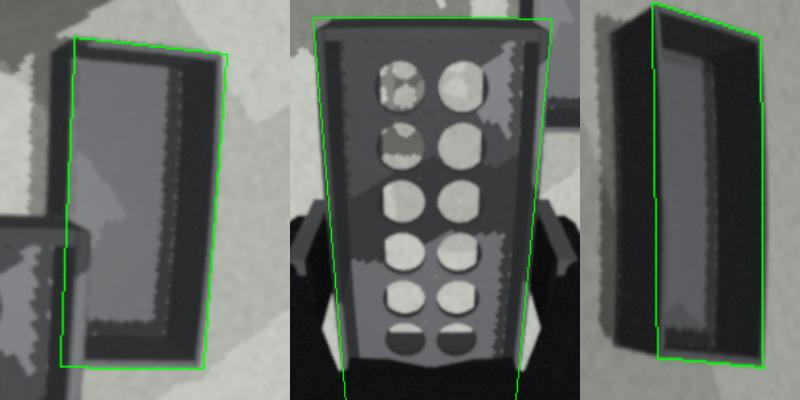

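Run:
```python
from h import *
a=cv2.imread('pics/w1s.png')[135:315,270:390]
p=np.load('w1.npy',allow_pickle=True).item(); b=p['pixels'][135:315,270:390,::-1]
cv2.imwrite('pics/cmp2.png',np.hstack([cv2.resize(a,(400,600),interpolation=cv2.INTER_CUBIC),cv2.resize(b,(400,600),interpolation=cv2.INTER_CUBIC)]))
```

```text
(no output)
```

View pics/cmp2.png

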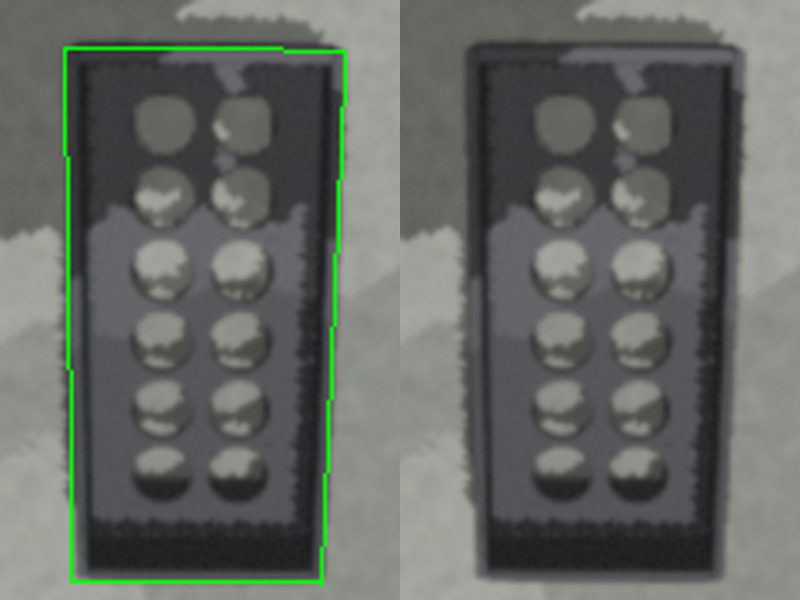

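Run:
```python
from h import *
r=np.radians
p=np.load('w3.npy',allow_pickle=True).item()
print(p['xyz'])
for dz in (-3,0,3):
  q,e=rimfit(p,(663.4,-111.4,r(-32)),335.7-151.8+dz,(0,1,1,1),dbg='w3s' if dz==0 else None); d=q[:2]-[663.4,-111.4]; print('held',q[:2],np.degrees(q[2]),e,'along',d@[np.cos(r(-32)),np.sin(r(-32))],'perp',d@[-np.sin(r(-32)),np.cos(r(-32))])
b=cv2.imread('pics/w3s.png')
cv2.imwrite('pics/cmp.png',cv2.resize(b[150:430,220:440],(471,600)))
```

```text
[600.80447827 -71.55150291 304.75852479]
held [ 661.84900114 -109.52007893] -32.046909550175435 -7.978506088256836 along -2.3115280201523527 perp 0.7723593100436
held [ 661.67191743 -109.30638756] -32.22909482153952 -8.711363792419434 along -2.5749426928030577 perp 0.8597398011649737
held [ 664.30431705 -109.57480561] -31.971206451818663 -7.530726432800293 along -0.2003013190379319 perp 2.027067652294828
```

View pics/cmp.png

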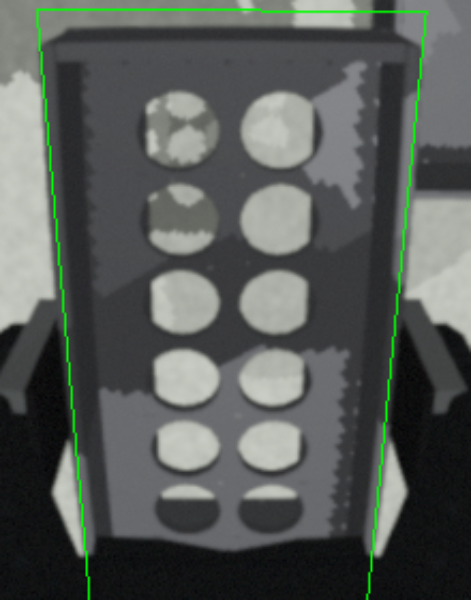

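```bash
cat >> h.py <<'E'
def draw(p,items,name,crop,scale):
    """items: (pose,z,(a,b),color)"""
    u0,v0,u1,v1=crop
    im=cv2.resize(p['pixels'][v0:v1,u0:u1,::-1],None,fx=scale,fy=scale,interpolation=cv2.INTER_CUBIC)
    for q,z,(a,b),c in items:
        t=np.linspace(-1,1,30); o=t*0+1
        P=np.vstack([np.c_[o*a/2,t*b/2,0*t],np.c_[-t*a/2,o*b/2,0*t],np.c_[-o*a/2,-t*b/2,0*t],np.c_[t*a/2,-o*b/2,0*t]])
        uv=(proj(p,world(q,P,z))-[u0,v0]+.5)*scale-.5
        cv2.polylines(im,[np.round(uv*8).astype(int)],True,c,1,cv2.LINE_AA,shift=3)
    cv2.imwrite(f'pics/{name}.png',im)
def off(pos,yaw,a,b): # along tool-piece x', y'
    c,s=np.cos(np.radians(yaw)),np.sin(np.radians(yaw)); return (pos[0]+a*c-b*s,pos[1]+a*s+b*c,np.radians(yaw))
E
python3 - <<'E'
from h import *
p=np.load('w3.npy',allow_pickle=True).item()
it=[]
for a,c in ((0,(0,0,255)),(2.4,(0,255,0))):
    q=off((663.4,-111.4),-32,a,0.8)
    it+=[(q,335.7-151.8,(126,60),c),(q,335.7-175.8,(126,60),c)]
draw(p,it,'cmp3',(220,150,440,430),2.1)
E
```

```text
(no output)
```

View pics/cmp3.png

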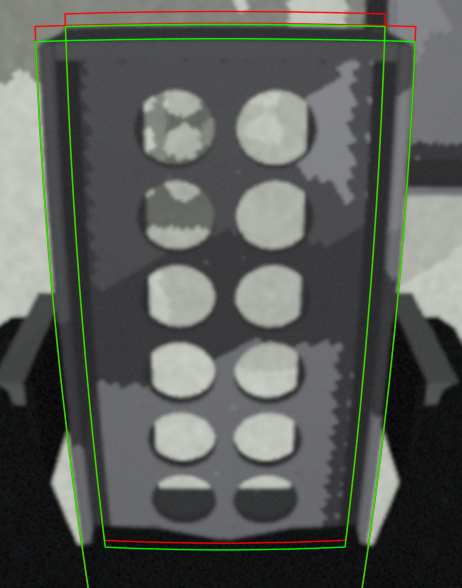

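play_rows([
  [[-0.003,0.17,0],-0.02,1],
  [[-0.006,0.338,-0.05],-0.02,1],
  [[-0.006,0.338,-0.2],-0.02,1],
  [[-0.006,0.338,-0.31],-0.02,1],
  [[-0.006,0.338,-0.31],-0.02,1],
  [[-0.006,0.338,-0.31],-0.02,1],
])

```text
clock: 5.9
position: [662.5, -11.7, 243.4]
ee_rot: [0.282, 0.959, 0.0, 0.003]
contact_force: [0.3, 0.4, -0.3]
gripper_width: 58.3
```

Run:
```python
from h import *
s,y=st(); p=wrist(); np.save('w4.npy',p,allow_pickle=True)
P=s['position']
q=off(P,y,2.4,.8)
draw(p,[(q,P[2]-151.8,(126,60),(0,255,0)),((663.9,-10.9,np.radians(-32.6)),45,(126,60),(0,0,255))],'w4',(160,90,480,430),1.75)
p=arm.get_image('side'); c=p['pixels'][150:290,150:350,::-1]; cv2.imwrite('pics/s4c.png',cv2.resize(c,None,fx=4,fy=4,interpolation=cv2.INTER_CUBIC))
```

```text
t 5.9 pos [662.5 -11.7 243.4] yaw -32.72 F [ 0.3  0.4 -0.3] w 58.3
```

View pics/w4.png

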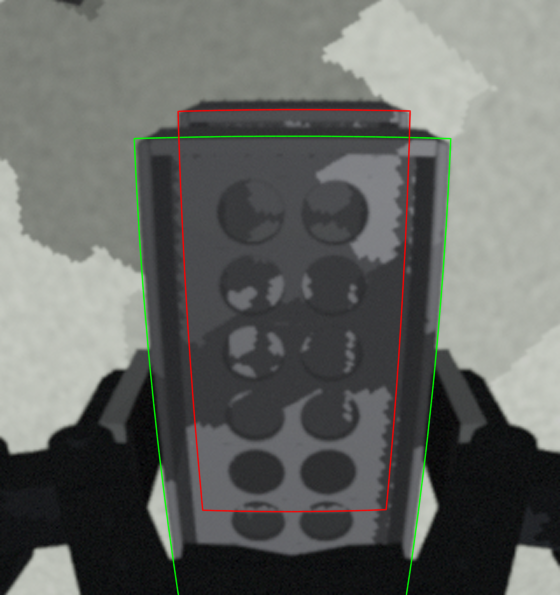

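View pics/s4c.png

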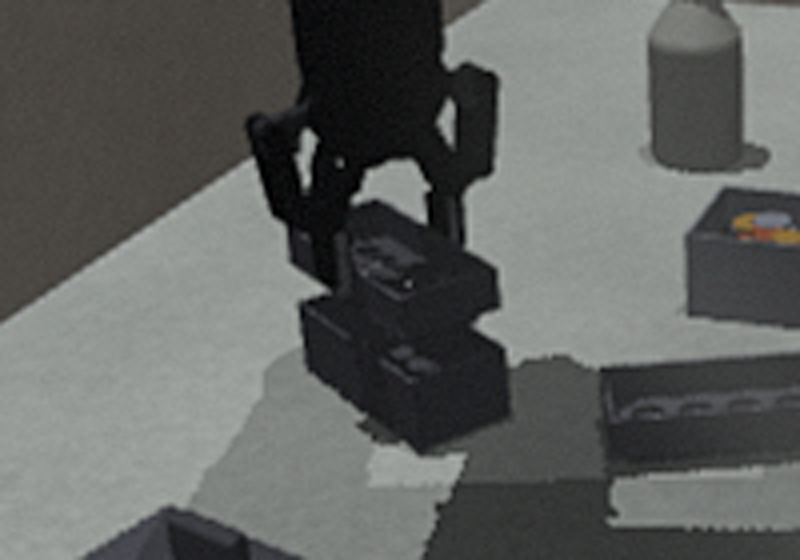

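play_rows([
  [[-0.003,0.006,-0.01],0,1],
  [[-0.003,0.006,-0.04],0,1],
  [[-0.003,0.006,-0.06],0,1],
  [[-0.003,0.006,-0.072],0,1],
  [[-0.003,0.006,-0.075],0,1],
  [[-0.003,0.006,-0.077],0,1],
  [[-0.003,0.006,-0.077],0,1],
])

```text
clock: 6.88
position: [661.7, -9.6, 221.4]
ee_rot: [0.282, 0.96, 0.001, 0.004]
contact_force: [1.1, -0.4, -1.2]
gripper_width: 59.1
```

Run:
```python
from h import *
s,y=st(); p=wrist(); np.save('w5.npy',p,allow_pickle=True)
P=s['position']
q=off(P,y,2.4,.8)
draw(p,[(q,P[2]-151.8,(126,60),(0,255,0))],'w5',(160,90,480,430),1.75)
p=arm.get_image('side'); c=p['pixels'][150:290,150:350,::-1]; cv2.imwrite('pics/s5c.png',cv2.resize(c,None,fx=4,fy=4,interpolation=cv2.INTER_CUBIC))
```

```text
t 6.88 pos [661.7  -9.6 221.4] yaw -32.71 F [ 1.1 -0.4 -1.2] w 59.1
```

View pics/s5c.png

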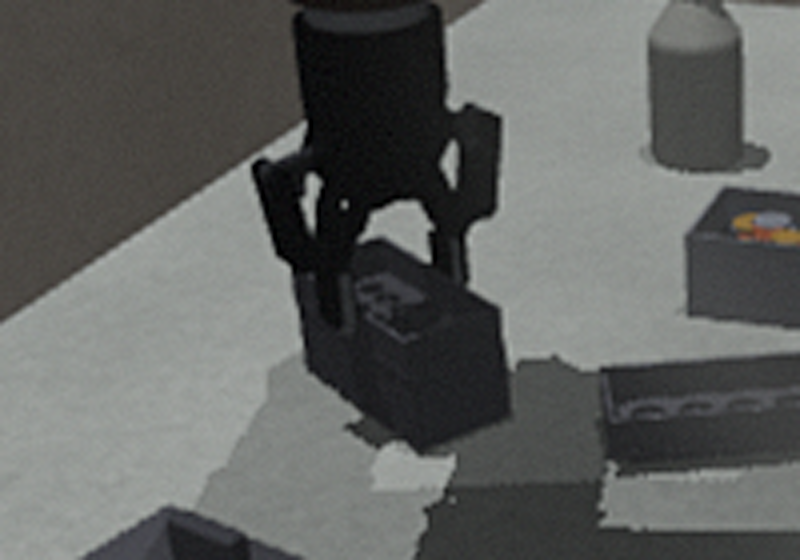

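play_rows([
  [[0,0,0],0,-0.5],
  [[0,0,0],0,-1],
  [[0,0,0],0,-1],
  [[0,0,0.1],0,-1],
  [[0,0,0.3],0,-1],
  [[0,0,0.4],0,-1],
  [[0,0,0.4],0,-1],
])

```text
clock: 7.85
position: [662.1, -9.6, 345.3]
ee_rot: [0.281, 0.96, 0.002, 0.008]
contact_force: [0.4, -0.4, -1.6]
gripper_width: 85.4
```

Run:
```python
from h import *
s,y=st(); p=wrist(); np.save('w6.npy',p,allow_pickle=True)
P=s['position']
q,e=rimfit(p,(663.9,-10.9,np.radians(-32.6)),69,rng=5); print(q[:2],np.degrees(q[2]),e)
q2,e=rimfit(p,(471,-19,np.radians(25.4)),34,rng=6); print(q2[:2],np.degrees(q2[2]),e)
draw(p,[(q,69,(126,60),(0,255,0)),(q,45,(126,60),(0,0,255)),(q2,34,(126,60),(0,255,0))],'w6',(0,0,640,480),1.25)
```

```text
t 7.85 pos [662.1  -9.6 345.3] yaw -32.7 F [ 0.4 -0.4 -1.6] w 85.4
[664.6258929  -10.29810092] -32.988853557747404 -9.474787712097168
[477.97383091 -16.76665251] 25.966182062267055 -6.745945453643799
```

View pics/w6.png

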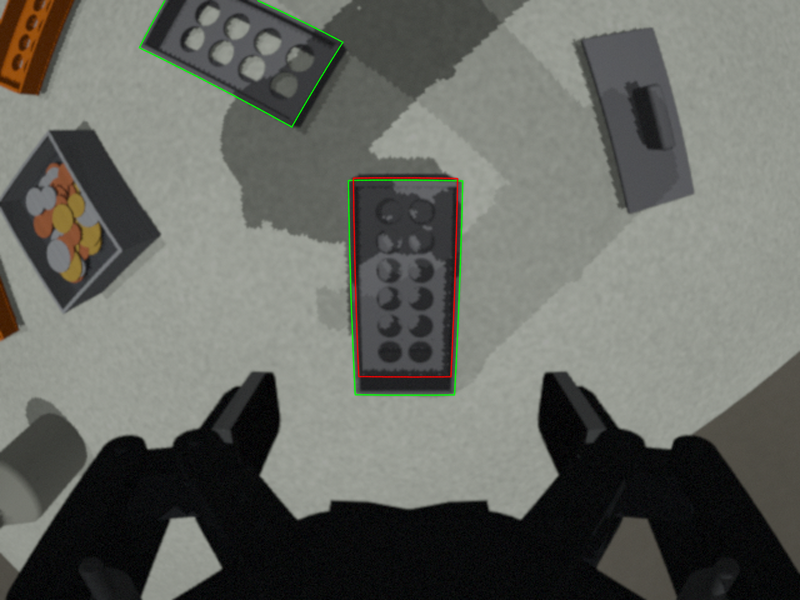

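play_rows([
  [[-0.2,0,0],0.35,-1],
  [[-0.4,-0.02,0],0.7,-1],
  [[-0.6,-0.025,-0.03],1,-1],
  [[-0.615,-0.025,-0.05],1,-1],
])

```text
clock: 8.4
position: [472.2, -18.0, 325.7]
ee_rot: [0.024, 1.0, 0.002, 0.002]
contact_force: [1.0, 0.3, 0.4]
gripper_width: 85.3
```

play_rows([
  [[0,0,0],0.35,-1],
  [[0,0,0],0.7,-1],
  [[0,0,0],0.95,-1],
  [[0,0,0],0.95,-1],
  [[0,0,0],0.95,-1],
])

```text
clock: 9.02
position: [472.4, -18.0, 325.1]
ee_rot: [-0.222, 0.975, 0.003, 0.0]
contact_force: [0.4, 0.2, -0.3]
gripper_width: 85.2
```

Run:
```python
from h import *
s,y=st(); print(np.round(s['joints'],2)); p=wrist(); np.save('w7.npy',p,allow_pickle=True)
q2,e=rimfit(p,(477,-17,np.radians(25.6)),34,rng=6); print(q2[:2],np.degrees(q2[2]),e)
draw(p,[(q2,34,(126,60),(0,255,0))],'w7',(0,0,640,480),1.25)
```

```text
t 9.03 pos [472.4 -18.  325.1] yaw 25.64 F [ 0.4  0.2 -0.3] w 85.2
[ 0.31  0.21 -0.47 -0.01 -0.9  -1.42]
[476.79335743 -16.69682583] 25.828690595066202 -9.510875701904297
```

View pics/w7.png

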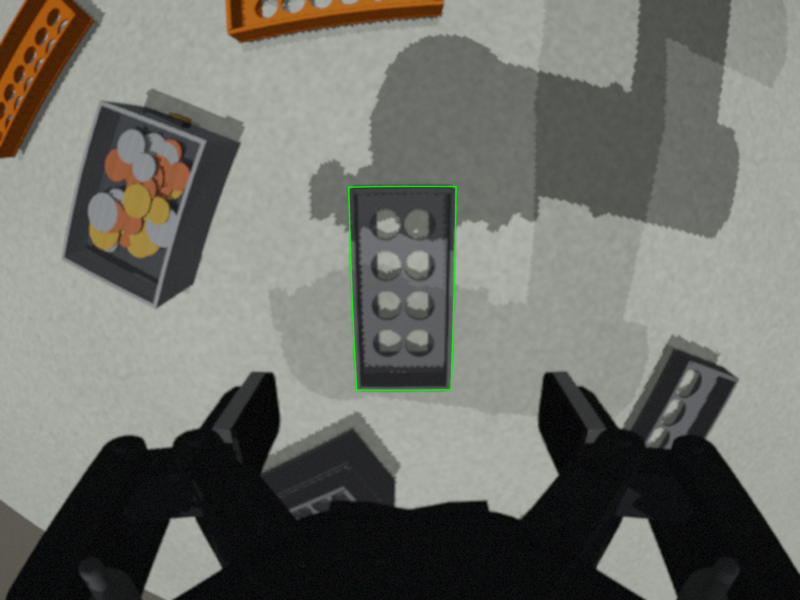

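play_rows([
  [[0.015,0.003,-0.2],0,-1],
  [[0.015,0.003,-0.4],0,-1],
  [[0.015,0.003,-0.47],0,-1],
  [[0.015,0.003,-0.47],0,-1],
  [[0.015,0.003,-0.47],0,1],
  [[0.015,0.003,-0.47],0,1],
  [[0.015,0.003,-0.47],0,1],
  [[0.015,0.003,-0.47],0,1],
  [[0.015,0.003,-0.47],0,1],
])

```text
clock: 10.2
position: [477.6, -16.9, 186.0]
ee_rot: [-0.222, 0.975, 0.003, 0.003]
contact_force: [-1.2, 0.4, 7.3]
gripper_width: 58.6
```

play_rows([
  [[0,0,0.15],0,1],
  [[0,0,0.3],0,1],
  [[0.15,0.005,0.4],-0.35,1],
  [[0.3,0.01,0.4],-0.7,1],
  [[0.45,0.015,0.4],-1,1],
  [[0.45,0.015,0.4],-1,1],
])

```text
clock: 10.95
position: [614.6, -12.3, 305.6]
ee_rot: [0.038, 0.999, 0.002, 0.004]
contact_force: [-0.6, 0.2, -1.1]
gripper_width: 58.8
```

play_rows([
  [[0.08,0.004,0],-0.35,1],
  [[0.167,0.004,0],-0.7,1],
  [[0.167,0.004,0],-0.953,1],
  [[0.167,0.004,-0.1],-0.953,1],
  [[0.167,0.004,-0.14],-0.953,1],
  [[0.167,0.004,-0.14],-0.953,1],
])

```text
clock: 11.7
position: [663.9, -11.2, 262.7]
ee_rot: [0.283, 0.959, 0.001, 0.003]
contact_force: [-0.1, 0.2, -1.4]
gripper_width: 58.6
```

```bash
cat >> h.py <<'E'
def hover(n,held,stack,zs,z0):
    s,y=st(); p=wrist(); np.save(n+'.npy',p,allow_pickle=True); P=s['position']
    h=off(P,y,*held)
    draw(p,[(h,P[2]-z0+34,(126,60),(0,255,0)),(h,P[2]-z0+10,(126,60),(0,255,0)),(stack,zs,(126,60),(0,0,255))],n,(160,90,480,430),1.75)
    d=np.array(stack[:2])-h[:2]; print('err held->stack xy',np.round(d,2),'units',np.round(d/300,4),'yaw err',np.round(np.degrees(stack[2])-y,2))
    p=arm.get_image('side'); c=p['pixels'][130:290,150:350,::-1]; cv2.imwrite(f'pics/{n}s.png',cv2.resize(c,None,fx=3.5,fy=3.5,interpolation=cv2.INTER_CUBIC))
E
python3 - <<'E'
from h import *
hover('w8',(-.6,.6),(664.6,-10.3,np.radians(-33)),69,186)
E
```

```text
t 11.7 pos [663.9 -11.2 262.7] yaw -32.93 F [-0.1  0.2 -1.4] w 58.6
err held->stack xy [0.86 0.04] units [0.0029 0.0001] yaw err -0.07
```

View pics/w8.png

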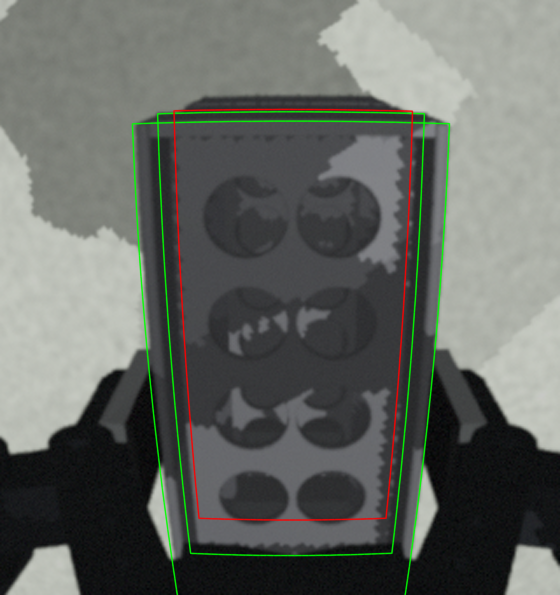

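play_rows([
  [[0.003,0,-0.02],0,1],
  [[0.003,0,-0.04],0,1],
  [[0.003,0,-0.055],0,1],
  [[0.003,0,-0.06],0,1],
  [[0.003,0,-0.06],0,1],
  [[0.003,0,-0.06],0,1],
])

```text
clock: 12.55
position: [665.8, -11.0, 246.7]
ee_rot: [0.283, 0.959, 0.001, 0.005]
contact_force: [-0.1, 0.1, -0.8]
gripper_width: 58.2
```

Run:
```python
from h import *
hover('w9',(-.6,.6),(664.6,-10.3,np.radians(-33)),69,186)
```

```text
t 12.55 pos [665.8 -11.  246.7] yaw -32.91 F [-0.1  0.1 -0.8] w 58.2
err held->stack xy [-1.03 -0.09] units [-0.0034 -0.0003] yaw err -0.09
```

View pics/w9s.png

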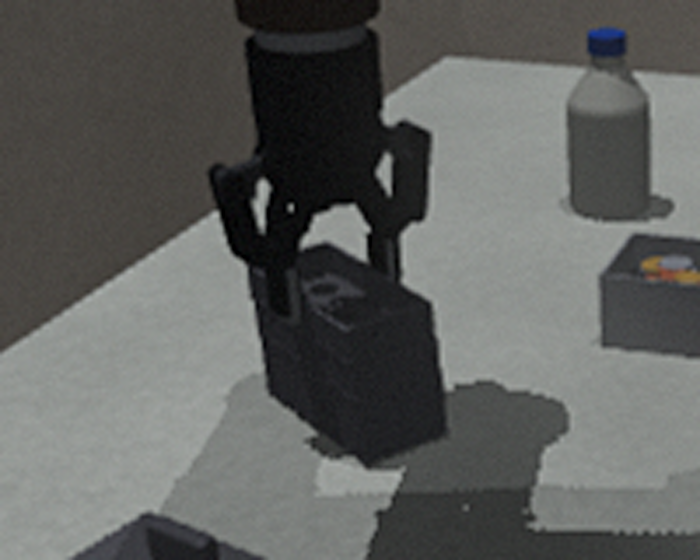

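play_rows([
  [[-0.003,0,-0.005],0,1],
  [[-0.003,0,-0.005],0,-0.5],
  [[-0.003,0,-0.005],0,-1],
  [[-0.003,0,-0.005],0,-1],
  [[0,0,0.15],0,-1],
  [[0,0,0.35],0,-1],
  [[0,0,0.4],0,-1],
  [[0,0,0.4],0,-1],
])

```text
clock: 13.65
position: [665.7, -11.0, 368.1]
ee_rot: [0.283, 0.959, 0.002, 0.006]
contact_force: [-0.5, 0.5, -0.8]
gripper_width: 85.2
```

Run:
```python
from h import *
s,y=st(); p=wrist()
for z in (93,):
  q,e=rimfit(p,(664.6,-10.3,np.radians(-33)),z,rng=5); print(z,q[:2],np.degrees(q[2]),e)
draw(p,[(q,93,(126,60),(0,255,0)),(q,45,(126,60),(0,0,255))],'w10',(200,100,440,400),2)
```

```text
t 13.65 pos [665.7 -11.  368.1] yaw -32.92 F [-0.5  0.5 -0.8] w 85.2
93 [665.11525192  -9.65091482] -32.95716907578201 -9.630349159240723
```

View pics/w10.png

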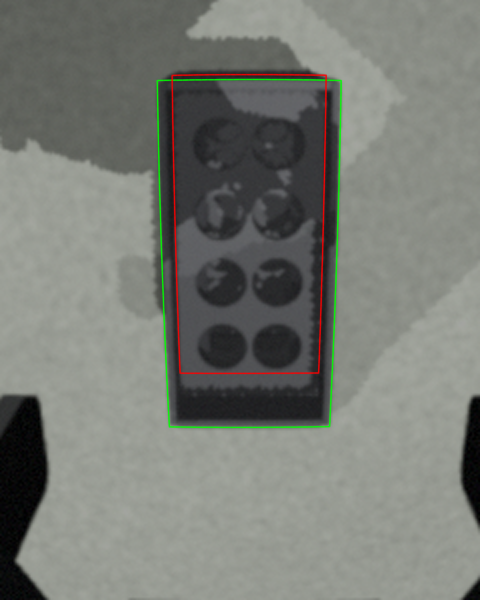

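play_rows([
  [[-0.12,0.16,0],0.35,-1],
  [[-0.24,0.32,0],0.7,-1],
  [[-0.36,0.48,-0.05],1,-1],
  [[-0.48,0.64,-0.1],1,-1],
  [[-0.58,0.777,-0.14],1,-1],
  [[-0.58,0.777,-0.14],1,-1],
])

```text
clock: 14.45
position: [488.9, 223.8, 321.0]
ee_rot: [0.023, 1.0, 0.001, 0.001]
contact_force: [0.2, -0.3, 0.2]
gripper_width: 85.1
```

play_rows([
  [[0,0,0],0.33,-1],
  [[0,0,0],0.33,-1],
  [[0,0,0],0.33,-1],
])

```text
clock: 14.82
position: [489.3, 223.2, 320.5]
ee_rot: [-0.061, 0.998, 0.0, 0.001]
contact_force: [0.1, 0.4, 0.4]
gripper_width: 85.5
```

Run:
```python
from h import *
s,y=st(); p=wrist(); np.save('w11.npy',p,allow_pickle=True)
q2,e=rimfit(p,(492,222,np.radians(7)),34,rng=7); print(q2[:2],np.degrees(q2[2]),e)
draw(p,[(q2,34,(126,60),(0,255,0))],'w11',(0,0,640,480),1.25)
```

```text
t 14.82 pos [489.3 223.2 320.5] yaw 7.03 F [0.1 0.4 0.4] w 85.5
[491.54905311 224.87340644] 6.805697717675485 -9.42905330657959
```

View pics/w11.png

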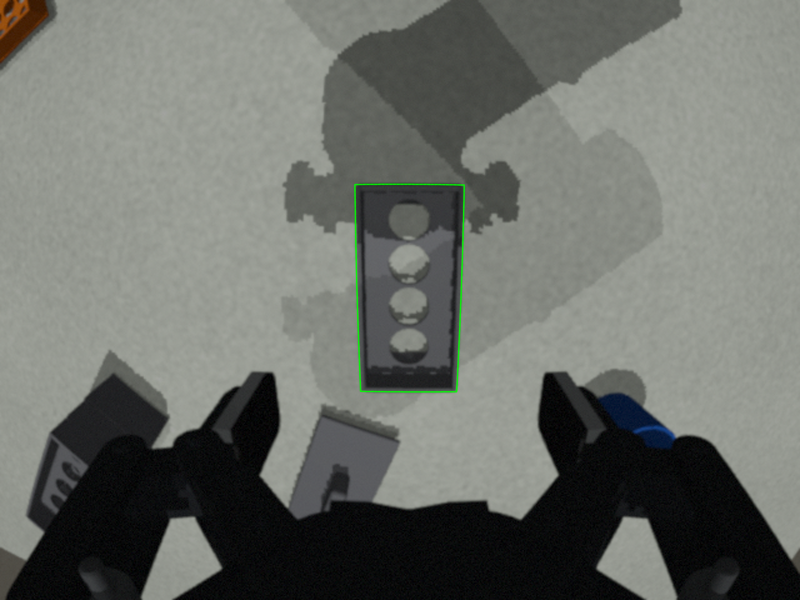

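play_rows([
  [[0.008,0.004,-0.2],0,-1],
  [[0.008,0.004,-0.38],0,-1],
  [[0.008,0.004,-0.453],0,-1],
  [[0.008,0.004,-0.453],0,-1],
  [[0.008,0.004,-0.453],0,1],
  [[0.008,0.004,-0.453],0,1],
  [[0.008,0.004,-0.453],0,1],
  [[0.008,0.004,-0.453],0,1],
  [[0.008,0.004,-0.453],0,1],
])

```text
clock: 16.0
position: [492.4, 225.0, 186.7]
ee_rot: [-0.062, 0.998, 0.002, 0.003]
contact_force: [0.2, -0.2, 6.4]
gripper_width: 58.5
```

play_rows([
  [[0,0,0.15],0,1],
  [[0,0,0.35],0,1],
  [[0.1,-0.14,0.5],-0.35,1],
  [[0.22,-0.3,0.5],-0.7,1],
  [[0.34,-0.46,0.5],-1,1],
  [[0.46,-0.62,0.5],-1,1],
  [[0.577,-0.786,0.5],-1,1],
  [[0.577,-0.786,0.5],-1,1],
])

```text
clock: 17.0
position: [666.6, -14.7, 335.6]
ee_rot: [0.202, 0.979, 0.001, 0.003]
contact_force: [-0.8, 0.4, -1.3]
gripper_width: 58.6
```

play_rows([
  [[-0.004,0.013,0],-0.323,1],
  [[-0.004,0.013,-0.1],-0.323,1],
  [[-0.004,0.013,-0.162],-0.323,1],
  [[-0.004,0.013,-0.162],-0.323,1],
  [[-0.004,0.013,-0.162],-0.323,1],
])

```text
clock: 17.62
position: [665.5, -10.2, 288.1]
ee_rot: [0.283, 0.959, 0.001, 0.003]
contact_force: [0.5, 0.3, -0.7]
gripper_width: 58.3
```

Run:
```python
from h import *
hover('w12',(-.9,.6),(665.1,-9.7,np.radians(-33)),93,186.7)
```

```text
t 17.62 pos [665.5 -10.2 288.1] yaw -32.9 F [ 0.5  0.3 -0.7] w 58.3
err held->stack xy [-0.01 -0.45] units [-0.     -0.0015] yaw err -0.1
```

View pics/w12.png

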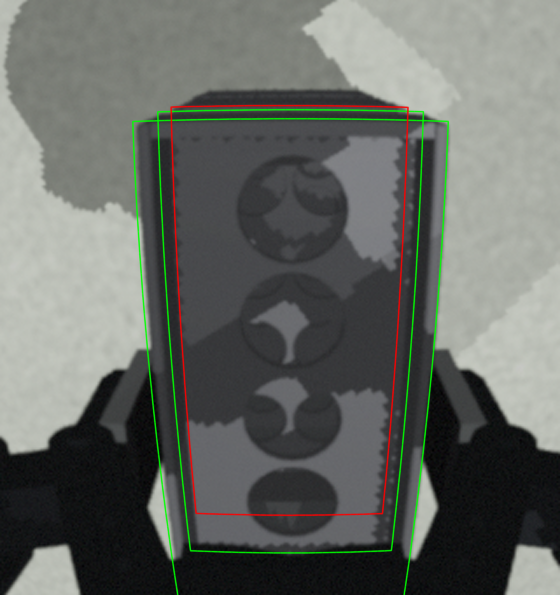

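Aligned. Lower by about 18 mm, look at the result, then release.

play_rows([
  [[0,-0.002,-0.02],0,1],
  [[0,-0.002,-0.04],0,1],
  [[0,-0.002,-0.055],0,1],
  [[0,-0.002,-0.063],0,1],
  [[0,-0.002,-0.063],0,1],
  [[0,-0.002,-0.063],0,1],
])

```text
clock: 18.48
position: [665.6, -11.1, 269.9]
ee_rot: [0.283, 0.959, 0.001, 0.004]
contact_force: [-2.0, -0.2, 2.1]
gripper_width: 58.4
```

Run:
```python
from h import *
hover('w13',(-.9,.6),(665.1,-9.7,np.radians(-33)),93,186.7)
```

```text
t 18.48 pos [665.6 -11.1 269.9] yaw -32.91 F [-2.  -0.2  2.1] w 58.4
err held->stack xy [-0.04  0.37] units [-0.0001  0.0012] yaw err -0.09
```

View pics/w13s.png

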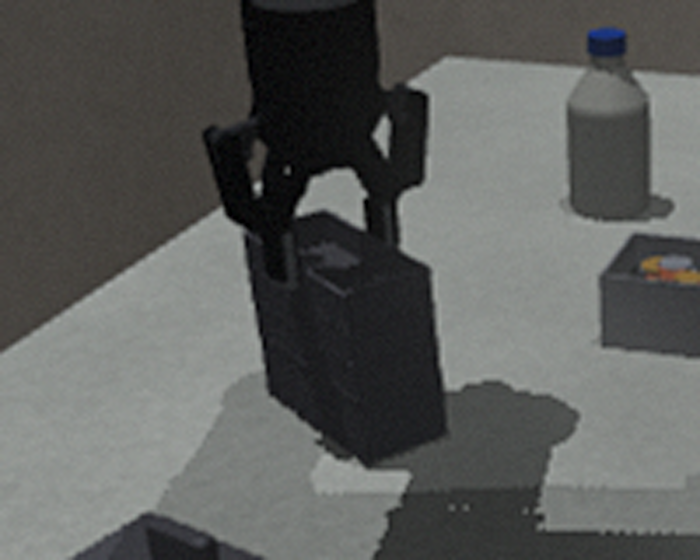

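play_rows([
  [[0,0,0],0,-0.5],
  [[0,0,0],0,-1],
  [[0,0,0],0,-1],
  [[0,0,0.15],0,-1],
  [[0,0,0.35],0,-1],
  [[0,0,0.4],0,-1],
  [[0,0,0.4],0,-1],
])

```text
clock: 19.45
position: [665.5, -11.1, 391.1]
ee_rot: [0.283, 0.959, 0.002, 0.005]
contact_force: [-0.3, 0.8, -0.1]
gripper_width: 85.6
```

Run:
```python
from h import *
s,y=st(); p=wrist()
for z in (117,):
  q,e=rimfit(p,(664.6,-10.3,np.radians(-33)),z,rng=5); print(z,q[:2],np.degrees(q[2]),e)
draw(p,[(q,117,(126,60),(0,255,0)),(q,45,(126,60),(0,0,255))],'w14',(0,0,640,480),1.25)
```

```text
t 19.45 pos [665.5 -11.1 391.1] yaw -32.92 F [-0.3  0.8 -0.1] w 85.6
117 [665.7644346   -9.78501768] -32.96646071999824 -9.675421714782715
```

View pics/w14.png

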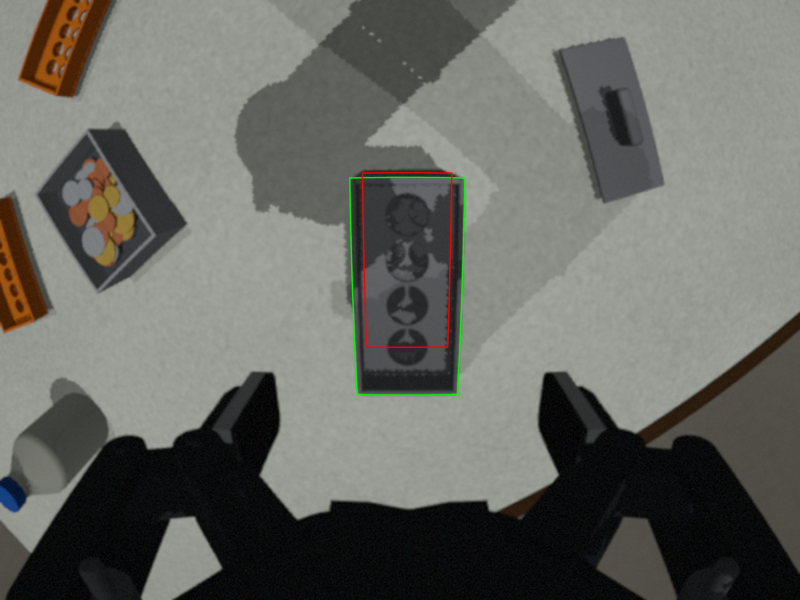

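play_rows([
  [[-0.005,0.2,0],0.3,-1],
  [[-0.015,0.4,-0.05],0.624,-1],
  [[-0.024,0.6,-0.15],0.624,-1],
  [[-0.024,0.66,-0.2],0.624,-1],
  [[-0.024,0.66,-0.2],0.624,-1],
  [[-0.024,0.66,-0.2],0.624,-1],
])

```text
clock: 20.25
position: [658.3, 185.9, 328.6]
ee_rot: [0.124, 0.992, 0.001, 0.003]
contact_force: [0.1, -0.7, 0.3]
gripper_width: 85.4
```

Run:
```python
from h import *
s,y=st(); p=wrist(); np.save('w15.npy',p,allow_pickle=True)
q2,e=rimfit(p,(659,187,np.radians(-14.2)),14,rng=7,inner=False); print(q2[:2],np.degrees(q2[2]),e)
draw(p,[(q2,14,(126,60),(0,255,0)),(q2,40,(44,12),(0,0,255))],'w15',(0,0,640,480),1.25)
```

```text
t 20.25 pos [658.3 185.9 328.6] yaw -14.27 F [ 0.1 -0.7  0.3] w 85.4
[660.54237146 188.79967636] -14.212235254763058 -10.461776733398438
```

View pics/w15.png

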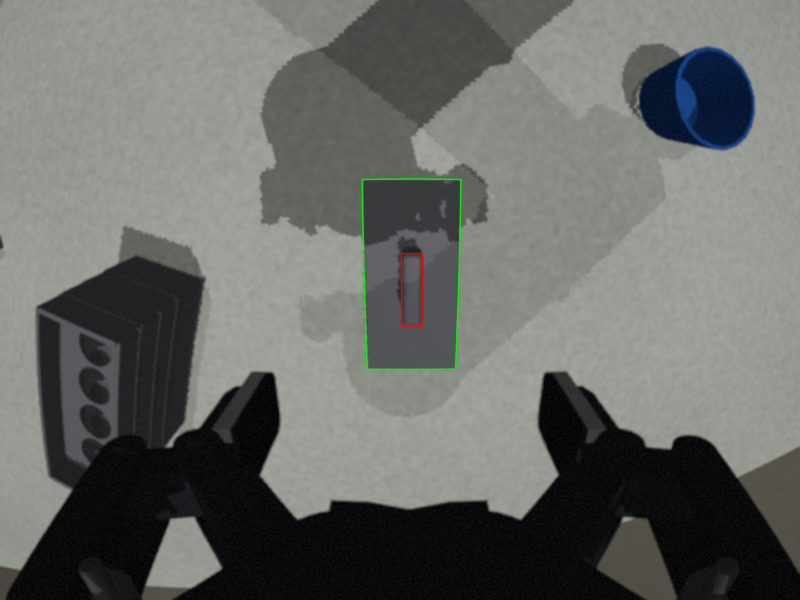

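play_rows([
  [[0.007,0.008,-0.2],0,-1],
  [[0.007,0.008,-0.38],0,-0.5],
  [[0.007,0.008,-0.452],0,0],
  [[0.007,0.008,-0.452],0,0],
  [[0.007,0.008,-0.452],0,0.3],
  [[0.007,0.008,-0.452],0,1],
  [[0.007,0.008,-0.452],0,1],
  [[0.007,0.008,-0.452],0,1],
  [[0.007,0.008,-0.452],0,1],
  [[0.007,0.008,-0.452],0,1],
  [[0.007,0.008,-0.452],0,1],
])

```text
clock: 21.68
position: [661.2, 188.2, 196.2]
ee_rot: [0.124, 0.992, 0.002, 0.005]
contact_force: [-1.0, -0.8, 6.7]
gripper_width: 10.6
```

play_rows([
  [[0,0,0.15],0,1],
  [[0,0,0.35],0,1],
  [[0,0,0.5],0,1],
  [[0.005,-0.15,0.52],-0.3,1],
  [[0.01,-0.32,0.52],-0.625,1],
  [[0.015,-0.5,0.52],-0.625,1],
  [[0.017,-0.663,0.52],-0.625,1],
  [[0.017,-0.663,0.48],-0.625,1],
  [[0.017,-0.663,0.44],-0.625,1],
  [[0.017,-0.663,0.42],-0.625,1],
  [[0.017,-0.663,0.42],-0.625,1],
])

```text
clock: 23.05
position: [666.3, -9.5, 321.2]
ee_rot: [0.283, 0.959, 0.001, 0.004]
contact_force: [1.1, 0.8, -1.2]
gripper_width: 10.4
```

Run:
```python
from h import *
s,y=st(); p=wrist(); P=s['position']; h=off(P,y,-.8,.5); S=(665.8,-9.8,np.radians(-33))
draw(p,[(h,P[2]-196.2+14,(126,60),(0,255,0)),(S,117,(126,60),(0,0,255))],'w16',(160,90,480,430),1.75)
d=np.array(S[:2])-h[:2]; print(d,d/300)
p=arm.get_image('side'); c=p['pixels'][130:290,150:350,::-1]; cv2.imwrite('pics/w16s.png',cv2.resize(c,None,fx=3.5,fy=3.5,interpolation=cv2.INTER_CUBIC))
```

```text
t 23.05 pos [666.3  -9.5 321.2] yaw -32.91 F [ 1.1  0.8 -1.2] w 10.4
[-0.10523721 -1.18251011] [-0.00035079 -0.0039417 ]
```

View pics/w16.png

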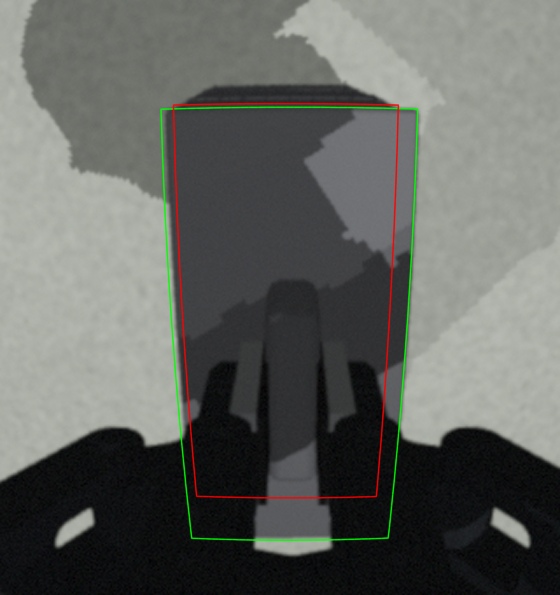

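View pics/w16s.png

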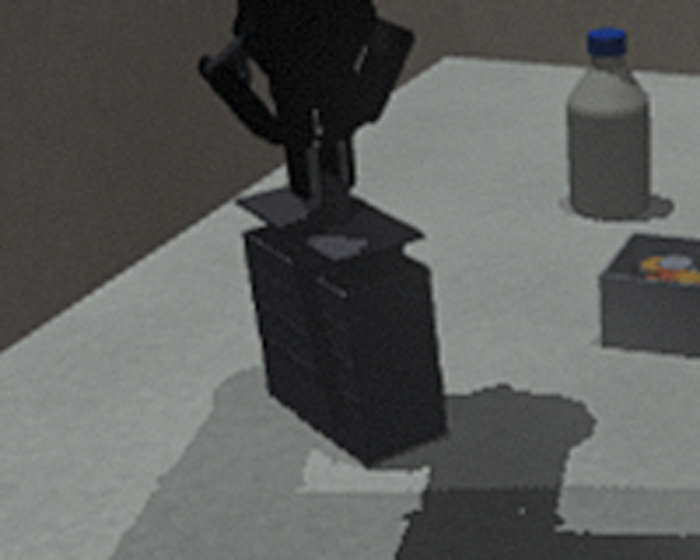

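play_rows([
  [[0,-0.004,-0.02],0,1],
  [[0,-0.004,-0.04],0,1],
  [[0,-0.004,-0.055],0,1],
  [[0,-0.004,-0.061],0,1],
  [[0,-0.004,-0.061],0,1],
  [[0,-0.004,-0.061],0,1],
])

```text
clock: 23.9
position: [666.6, -11.0, 304.3]
ee_rot: [0.283, 0.959, 0.001, 0.006]
contact_force: [0.7, -0.1, -0.4]
gripper_width: 10.4
```

Run:
```python
from h import *
s,y=st()
p=arm.get_image('side'); c=p['pixels'][130:290,150:350,::-1]; cv2.imwrite('pics/w17s.png',cv2.resize(c,None,fx=3.5,fy=3.5,interpolation=cv2.INTER_CUBIC))
```

```text
t 23.9 pos [666.6 -11.  304.3] yaw -32.93 F [ 0.7 -0.1 -0.4] w 10.4
```

View pics/w17s.png

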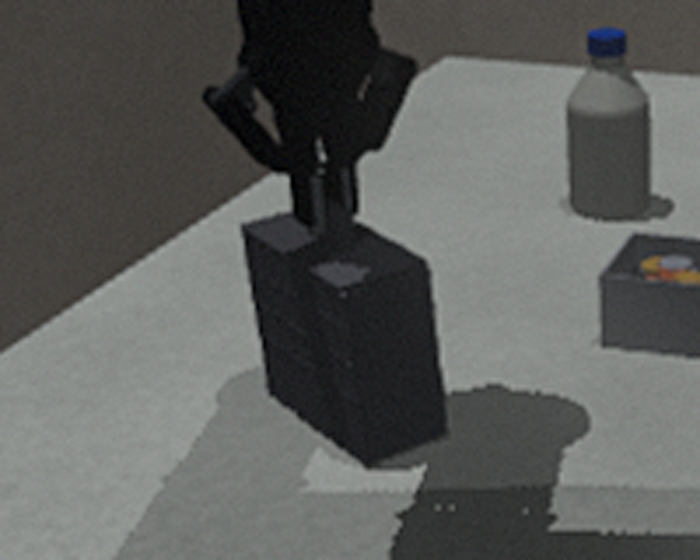

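play_rows([
  [[0,0,0],0,0.4],
  [[0,0,0],0,0],
  [[0,0,0],0,0],
  [[0,0,0.1],0,0],
  [[0,0,0.25],0,0],
  [[0,0,0.35],0,-0.5],
  [[-0.15,0.15,0.35],0,-1],
  [[-0.3,0.3,0.35],0,-1],
  [[-0.4,0.5,0.35],0,-1],
  [[-0.4,0.5,0.35],0,-1],
])

```text
clock: 25.2
position: [544.8, 141.6, 410.1]
ee_rot: [0.281, 0.96, 0.002, 0.006]
contact_force: [0.5, 0.6, 0.5]
gripper_width: 85.4
```

Run:
```python
from h import *
s,y=st()
q0=(665.8,-9.8,np.radians(-33))
p=arm.get_image('side'); draw(p,[(q0,121,(126,60),(0,255,0)),(q0,3,(126,60),(0,0,255))],'e1',(190,150,310,290),4)
c=p['pixels'][150:290,190:310,::-1]; cv2.imwrite('pics/e2.png',cv2.resize(c,None,fx=4,fy=4,interpolation=cv2.INTER_CUBIC))
t=arm.get_image('top'); save('etop',t)
for n,im in (('top',t),('side',p)):
  for k in ['cash_box','detergent','dosing_cup','lid']: print(n,k,[np.round(d['centre']).tolist() for d in arm.look_for(k,im)])
w=wrist(); save('ew',w)
q,e=rimfit(t,q0,121,inner=False,rng=5); print('lid top',q[:2],np.degrees(q[2]))
a=np.hstack([cv2.imread('pics/e1.png')[:,:400],cv2.imread('pics/e2.png')[:,:400]]); cv2.imwrite('pics/e3.png',a)
```

```text
t 25.2 pos [544.8 141.6 410.1] yaw -32.65 F [0.5 0.6 0.5] w 85.4
top cash_box [[489.0, -191.0, 38.0]]
top detergent [[616.0, -391.0, 102.0]]
top dosing_cup []
top lid [[665.0, -9.0, 122.0]]
side cash_box [[492.0, -151.0, 36.0]]
side detergent [[611.0, -379.0, 72.0]]
side dosing_cup [[582.0, 399.0, 42.0]]
side lid [[655.0, 1.0, 121.0]]
lid top [666.70413374  -9.7695385 ] -33.34672811178771
```

View pics/e3.png

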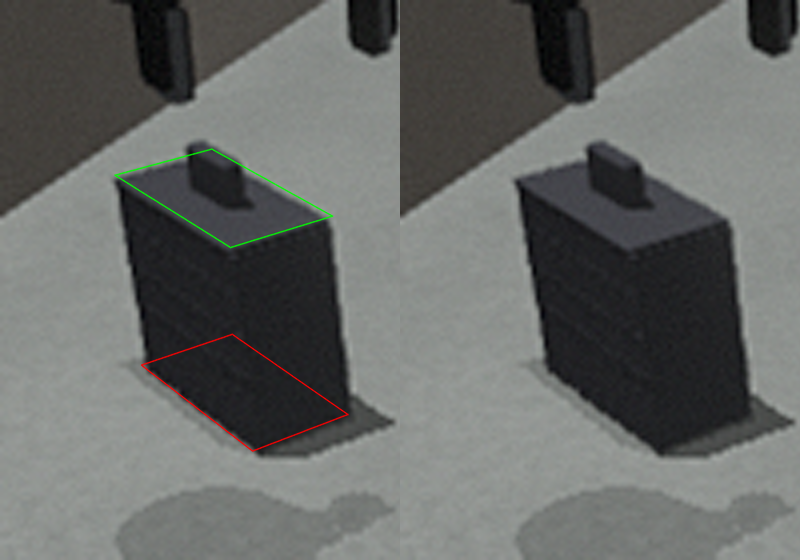

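View pics/ew.png

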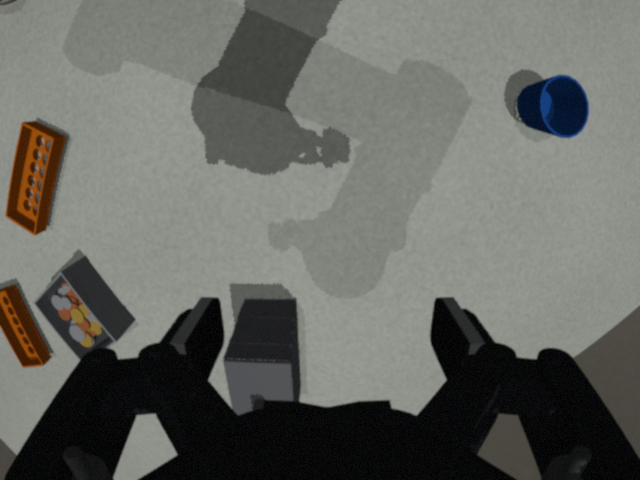

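View pics/etop.png

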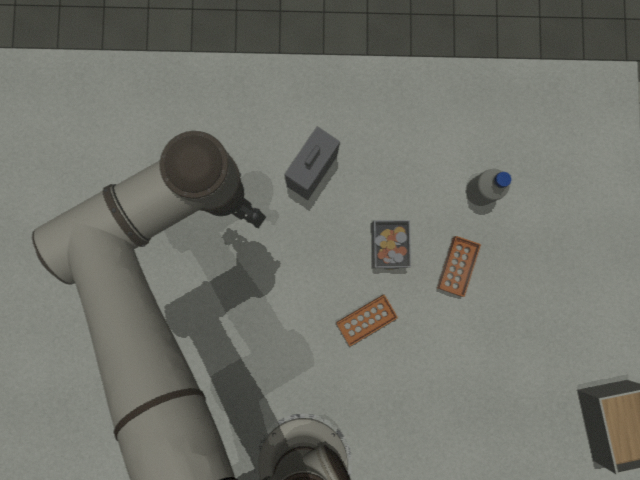

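The side view shows a flush, upright stack. The projected lid outline at 121 mm matches it at crop (115,177)–(332,216). The top view shows the lid centred at pixel (312,160), and the bystanders are in their original places.

```bash
python3 -c "
from bench import arm
print(arm.job_done())"
```

```text
the job is handed in; nothing more can be done
None
```

The coin sorter is back together on its catch tray, from below: small-, medium-, large-holed sieve, then the lid. I handed it in at about 25 s of the 115 s allowed; the hand-in gives no verdict.

**Stack:** After each sieve, the rim fits in the wrist camera put its centre within about 1 mm and 0.5° of the piece below. At the end, the top camera put the lid at (666.7, -9.8), -33.3°, about 1 mm and 0.4° off the large sieve. In the side view the stack is upright and flush, with the lid's top at the expected 121 mm.

**Bystanders and arm:** The network finds the cash box and detergent in both views, and the dosing cup in the side view, within about 4 mm of where they started. The gripper is open and clear of everything, and the two orange look-alikes were not touched.

**Checks that disagreed or failed:**
- **Pose estimates:** My first estimates from the top image were up to about 4 mm off the close-up fits, so I used the close-ups.
- **Held small sieve:** My first two measurements of its offset in the gripper were wrong. I corrected this by drawing the predicted outline over the picture.
- **Dosing cup:** The network did not find the cup in the final top view, where the arm hides it. The side and wrist pictures both show it standing.

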